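# Test the green limit switch of the classroom sowing line

### The arm

A 7-joint arm with a two-finger parallel gripper is mounted at the origin on the work surface. World frame = base frame: x ahead of the robot, y to its left, z up, the work surface at z = 0. Lengths are in m, angles in rad, forces in N, time in s.
With the tool pointing down it reaches from about 0.4 to 0.85 m from the base axis. Payload 10.4 kg.
Tool frame: the origin (TCP) lies between the finger pads; the fingertips stand 8 mm ahead of it and the grasp point (between the pads) lies 11 mm behind it; z points along the fingers, x is the direction in which the jaws open and shut, and the axes are right-handed (so a half turn about z gives the same grasp; the last joint's range is limited). The gripper opens to 87 mm and grips with 3 to 60 N. Pads are 19 mm wide; open, the fingers measure 117 mm over their backs; the gripper's body (75 mm by 190 mm) begins 51 mm behind the grasp point.
Start: joints at [1.176, 0.332, -0.065, 1.46, 0.022, 1.35, -0.088], TCP at [0.227, -0.582, 0.231] pointing down, gripper open.
Joint ranges: [-2.6, 2.6], [-0.5, 2.12], [-1.47, 1.34], [0.16, 2.42], [-1.27, 4.41], [0.06, 2.06], [-2.6, 2.6]. Speed limits (rad/s): [2.22, 2.22, 2.79, 2.79, 3.14, 3.14, 3.14].

### API

Orientations are given as a unit quaternion [x, y, z, w].
In Python, from bench import r, viewer gives the robot as it stands.
- The arm moves only by the tool apply_moves, never from a script. Its argument "increments" is a list of rows, each an object with "grip": the closure in counts, from 0 (fully open) to 255 (shut); "xyz": the shift along the tool's x, y, z in mm, a list of three; "rotation": the turn, a rotation vector about the tool's x, y, z in degrees, a list of three. A call has 1 to 5 rows; each row is the pose to reach, as a shift and turn from the pose measured when the call began, along the tool's axes at that moment; what a row does not reach only later rows make up. A row lasts 1/8 s, in which the tool goes at most 62.5 mm and 10.7 degrees, less where a joint would pass 70% of its speed; a pose out of reach is approached as far as the arm can. A call with a gripper value outside its range is refused whole. The fingers move at their own pace and stop on an object; "squeeze" is the grip in N (left out, the last holds). Time passes only in rows, so rows that repeat a pose let the fingers close. It gives the time, the measured TCP pose, the force and the opening at its end, in the units of the state.
- r.read_state(): the state, without advancing time (a new reading comes with each control period).
- viewer.camera(name): name is "scene" or "top" or "wrist"; returns a dict with "img" (420x560x3 uint8, blue, green, red), "range_z" (420x560 float32, m along the optical axis (not along the pixel's ray), 0 where there is no reading), "vertical_fov" (degrees; the focal length in pixels is half the picture's height over the tangent of half this angle, whatever the lens; pixels are square), "cx", "cy" (the principal point, pixels), "rvec" (rotation vector, rad) and "tvec" (3), from world to camera coordinates, as OpenCV has them. Camera axes: x right, y down, z forward; pixel columns grow to the right and rows downward; lengths in m; the calibration is good to about 2 mm. A picture is of the moment at which its call begins.
- r.close_job(): hands the job in, once; it reports no verdict.
The state is a dict: "time": time; "joint_positions": joint angles; "joint_vel": joint speeds; "joint_torque": joint torques, N m; "ee_pos": TCP position; "eef_rot": TCP orientation; "ft_force": force on the tool from outside, world axes, zero at the start; "torque": the same for the moment, N m; "width": finger opening in m.
Only numpy, scipy, OpenCV 4.12 (cv2) and the standard library are available. Lean on these libraries where they do the work, as an engineer would, in place of code of your own. Each camera call takes 0.05 s, during which the arm holds its last target.

### The job

Before the class starts sowing, test the tray switch with the green roller on the little roller conveyor: gently press its roller arm down until the switch clicks, without driving the arm down to its end stop, hold it there for half a second, then let it spring back up. Leave the switches with the red and blue rollers alone.

Things in the scene. Friction and masses are not known exactly. Their poses are not given: they have to be found in the camera images.
- green_roller (a point): Centre of the green roller (cylinder 30 mm across, 22 mm wide, axis level) at the tip of a 65 mm steel arm. At rest 131 mm above the table, 50 mm clear of the conveyor's side rail (rail top 85 mm). Pressed straight down it is at 110 mm at the click, 93 mm at a good middle depth, 72 mm at the end stop, and drifts under 10 mm sideways. z up at rest, x along the roller's axis, away from the robot.
- green_lever (a joint): Angle (rad) of the green roller's arm: 0 at rest (raised, 29 degrees above level), growing as it is pressed down; clicks at 0.35 (roller 21 mm below rest), end stop at 0.95 (59 mm below rest). A spring lifts it back. It takes about 3 N at first, 5 N at the click, 9 N at the end stop.
- red_lever (a joint): The same for the like switch with a red roller: leave alone. All three sit in changing order on the robot's side of the conveyor, rollers at least 150 mm apart, each on a grey housing 40 mm wide, top 115 mm above the table; the arm's pivot is 100 mm above the table and, seen from the robot, the arm points left along the conveyor.
- blue_lever (a joint): The same for the like switch with a blue roller: leave alone.

How it is judged:
By the outcome, as a careful person would: the job done as asked, in the order asked, and still so for the second after the job is handed in, with the robot touching nothing.
It also fails if it takes over 29 s, if anything falls off the work surface, if the arm or the gripper's body presses on something with over 40 N, if the wrist force passes 120 N, or if a joint passes its speed limit or range.

## Working session

There is one attempt and no reset: what is moved stays moved. The work goes in short steps, Python scripts to look and compute and a tool call to move; the robot and the scene stay as the last step left them, time stands still between calls to the robot, and variables do not carry over. Pictures are saved under pics/ and viewed, and the job is handed in when it is done.

Besides the shell and the picture viewer there is one more tool, called after "Request:" as a command line: name --argument value ..., lists and objects as JSON in quotes. apply_moves: Moves the arm, as the interface text tells. Its arguments: {"type":"object","properties":{"increments":{"type":"array","items":{"type":"object","properties":{"grip":{"type":"number"},"xyz":{"type":"array","items":{"type":"number"}},"rotation":{"type":"array","items":{"type":"number"}}}}},"squeeze":{"type":"number"}},"required":["increments"]}

```bash
mkdir -p pics
cat > h.py <<'E'
import numpy as np, cv2
from bench import r, viewer
def pts(c):
    h,w=c["range_z"].shape; f=h/2/np.tan(np.radians(c["vertical_fov"])/2)
    v,u=np.mgrid[:h,:w]; z=c["range_z"]
    P=np.stack([(u-c["cx"])/f*z,(v-c["cy"])/f*z,z],-1)
    R=cv2.Rodrigues(np.array(c["rvec"],float))[0]
    return (P-np.array(c["tvec"]).ravel())@R
E
python3 - <<'E'
from h import *
for n in["scene","top"]:
    c=viewer.camera(n); cv2.imwrite(f"pics/{n}0.png",c["img"]); P=pts(c)
    hsv=cv2.cvtColor(c["img"],cv2.COLOR_BGR2HSV)
    for nm,lo,hi in[("green",45,80),("red",0,6),("blue",100,125)]:
        m=((hsv[...,0]>=lo)&(hsv[...,0]<=hi)&(hsv[...,1]>120)&(hsv[...,2]>50)&(c["range_z"]>0)).astype('uint8')
        k,l,s,ce=cv2.connectedComponentsWithStats(m)
        for i in range(1,k):
            if s[i,4]>25:
                q=P[l==i]; print(n,nm,s[i],ce[i].round(),np.median(q,0).round(3),np.percentile(q,3,axis=0).round(3),np.percentile(q,97,axis=0).round(3))
s=r.read_state();print(s)
E
```

```text
scene green [518  75  15   8  87] [525.  79.] [0.822 0.637 0.182] [0.807 0.623 0.18 ] [0.835 0.65  0.183]
scene green [ 69 210  14  11 112] [ 75. 215.] [ 0.273 -0.241  0.15 ] [ 0.263 -0.252  0.148] [ 0.284 -0.23   0.152]
scene red [ 81   0  16  24 143] [88. 11.] [-0.87   0.526 -0.104] [-1.276  0.517 -0.289] [-0.86   0.721 -0.056]
scene red [135   0  11  21  95] [140.   9.] [-0.96   0.854 -0.251] [-1.034  0.845 -0.314] [-0.949  0.899 -0.204]
scene red [224 218  18  17 191] [232. 226.] [ 0.522 -0.078  0.143] [ 0.509 -0.088  0.129] [ 0.53  -0.064  0.147]
scene blue [295 158  12  10  70] [301. 162.] [0.533 0.13  0.145] [0.524 0.123 0.14 ] [0.541 0.138 0.148]
top green [405 223  15  13 164] [412. 229.] [ 0.506 -0.262  0.143] [ 0.496 -0.273  0.136] [ 0.515 -0.253  0.147]
top green [418 364  18  17 222] [426. 372.] [ 0.272 -0.237  0.149] [ 0.262 -0.249  0.142] [ 0.283 -0.227  0.151]
top red [297 229  16  14 187] [304. 235.] [ 0.517 -0.073  0.143] [ 0.508 -0.086  0.136] [ 0.528 -0.061  0.146]
top blue [180 236  14  13 161] [187. 242.] [0.531 0.132 0.144] [0.521 0.122 0.138] [0.541 0.144 0.147]
{'time': 0.1, 'joint_positions': array([ 1.17640623,  0.33276848, -0.06470998,  1.46085472,  0.02160551,
        1.34990228, -0.08846938]), 'joint_vel': array([ 6.68058277e-04, -1.58585431e-03,  6.26359164e-04, -2.50331379e-03,
       -6.25573209e-04, -7.73937450e-04, -4.44537867e-05]), 'joint_torque': array([ 2.16058528e-03, -6.24547577e+01,  2.53938662e-02, -3.90715742e+01,
       -6.13454869e-02,  3.66270065e-02,  9.98988071e-05]), 'ee_pos': array([ 0.22693128, -0.58198577,  0.22985987]), 'eef_rot': array([ 8.25632962e-01, -5.64207257e-01, -5.26759595e-04, -3.24259681e-04]), 'ft_force': array([-0.69419833, -0.58775713,  1.14836664]), 'torque': array([-0.04830949,  0.00011519,  0.00933926]), 'width': 0.0873148803714385}
```

View pics/top0.png

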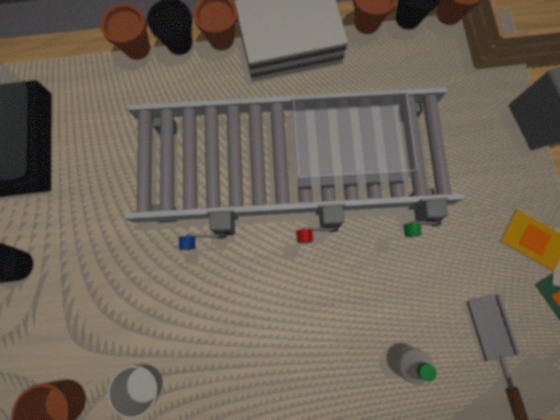

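View pics/scene0.png

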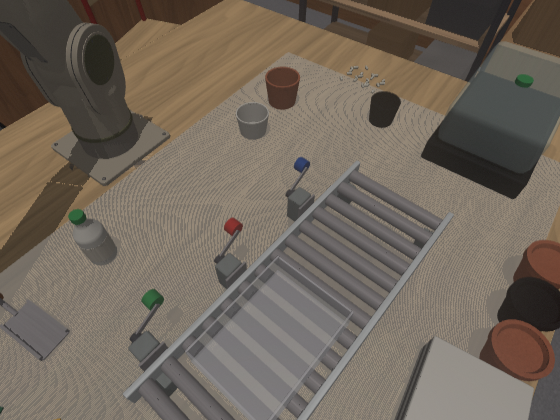

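The top view shows the green roller at pixel (412,229), red at (304,235) and blue at (187,242). The green cap at (426,372) is a bottle. The arm points left (+y), and the roller centre is at about (0.506, -0.263). I'll close the fingers and move to a point high above it.

Request:
apply_moves --increments '[{"grip": 255, "xyz": [-25, -47, 0]}, {"grip": 255, "xyz": [-50, -94, 0]}, {"grip": 255, "xyz": [-75, -141, 0]}, {"grip": 255, "xyz": [-100, -188, 0]}, {"grip": 255, "xyz": [-125, -235, 0]}]' --squeeze 10

```text
$.increments[0]: bad value
```

Request:
apply_moves --increments '[{"grip": 255, "xyz": [-25, -47, 0], "rotation": [0, 0, 0]}, {"grip": 255, "xyz": [-50, -94, 0], "rotation": [0, 0, 0]}, {"grip": 255, "xyz": [-75, -141, 0], "rotation": [0, 0, 0]}, {"grip": 255, "xyz": [-100, -188, 0], "rotation": [0, 0, 0]}, {"grip": 255, "xyz": [-125, -235, 0], "rotation": [0, 0, 0]}]' --squeeze 10

```text
time: 0.72
ee_pos: [0.4013, -0.3786, 0.2297]
eef_rot: [0.826, -0.564, -0.001, -0.0]
ft_force: [0.5, -0.6, -0.3]
width: 0.045
```

Request:
apply_moves --increments '[{"grip": 255, "xyz": [-25, -47, 0], "rotation": [0, 0, 0]}, {"grip": 255, "xyz": [-50, -94, 0], "rotation": [0, 0, 0]}, {"grip": 255, "xyz": [-73, -141, 0], "rotation": [0, 0, 0]}, {"grip": 255, "xyz": [-73, -141, 20], "rotation": [0, 0, 0]}, {"grip": 255, "xyz": [-73, -141, 45], "rotation": [0, 0, 0]}]'

```text
time: 1.35
ee_pos: [0.5066, -0.2587, 0.1843]
eef_rot: [0.826, -0.564, -0.001, -0.0]
ft_force: [-0.1, -0.6, -0.1]
width: 0.0013
```

Run:
```python
from h import *
for n in["scene","wrist","top"]:
    c=viewer.camera(n); cv2.imwrite(f"pics/{n}1.png",c["img"])
s=r.read_state();print(s["time"],s["ee_pos"],s["ft_force"],s["width"])
```

```text
1.5 [ 0.50519571 -0.25900546  0.18372516] [-0.74376293 -0.1586527   0.50189009] 0.0003303795680195282
```

View pics/scene1.png

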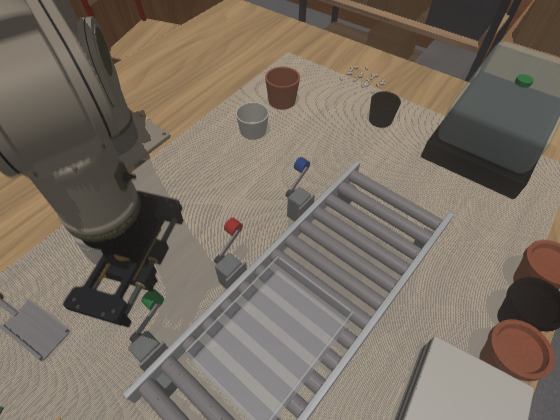

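View pics/wrist1.png

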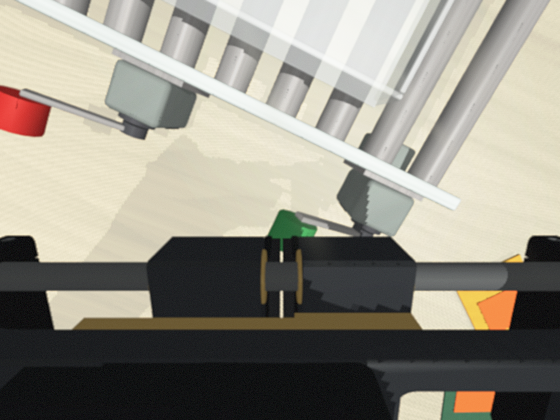

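The wrist view shows the roller at (290,225), just beyond the closed fingertips at (283,240). I'll check the alignment by projection before pressing.

Run:
```python
from h import *
for n in["scene","wrist","top"]:
    c=viewer.camera(n); f=210/np.tan(np.radians(c["vertical_fov"])/2)
    K=np.array([[f,0,c["cx"]],[0,f,c["cy"]],[0,0,1.]])
    e=r.read_state()["ee_pos"]
    X=np.array([e+[0,0,-.008],e+[0,0,.06],[.506,-.263,.131],[.506,-.263,.146],[.495,-.263,.131],[.517,-.263,.131]])
    print(n,cv2.projectPoints(X,np.array(c["rvec"],float),np.array(c["tvec"],float),K,None)[0].reshape(-1,2).round())
    hsv=cv2.cvtColor(c["img"],cv2.COLOR_BGR2HSV);P=pts(c)
    m=(abs(hsv[...,0].astype(int)-62)<18)&(hsv[...,1]>120)&(hsv[...,2]>50)&(np.linalg.norm(P[...,:2]-[.506,-.263],axis=-1)<.03)
    v,u=np.nonzero(m)
    if len(u): print(len(u),u.min(),u.max(),v.min(),v.max(),np.percentile(P[m],[2,50,98],axis=0).round(4))
    # closest gripper points near tip
    g=(np.linalg.norm(P[...,:2]-e[:2],axis=-1)<.03)&(P[...,2]>.16)&(P[...,2]<.195)&(c["range_z"]>0)
    if g.sum(): print("tip",g.sum(),np.percentile(P[g],[2,50,98],axis=0).round(4))
s=cv2.imread("pics/scene1.png")[180:360,40:240]; cv2.imwrite("pics/crop1.png",cv2.resize(s,None,fx=3,fy=3))
```

```text
scene [[148. 284.]
 [135. 263.]
 [154. 298.]
 [151. 294.]
 [149. 294.]
 [158. 302.]]
52 142 152 298 307 [[ 0.4984 -0.2795  0.1386]
 [ 0.5099 -0.2756  0.143 ]
 [ 0.5168 -0.2704  0.1467]]
tip 62 [[ 0.5121 -0.2671  0.1766]
 [ 0.5146 -0.257   0.1838]
 [ 0.5194 -0.2472  0.1931]]
wrist [[278. 253.]
 [277. 330.]
 [284. 229.]
 [284. 237.]
 [278. 243.]
 [289. 216.]]
756 267 312 210 248 [[ 0.5022 -0.2784  0.1298]
 [ 0.5129 -0.2614  0.1426]
 [ 0.5183 -0.2534  0.1773]]
tip 420 [[ 0.5134 -0.2649  0.1765]
 [ 0.5152 -0.258   0.186 ]
 [ 0.5196 -0.2498  0.1946]]
top [[418. 225.]
 [433. 217.]
 [410. 230.]
 [413. 228.]
 [412. 236.]
 [409. 224.]]
```

View pics/crop1.png

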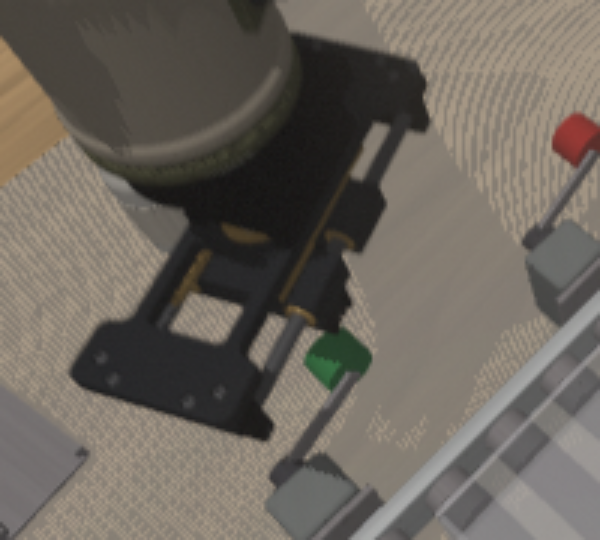

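The projection agrees: the roller centre is about (0.507, -0.266). I'll make a 3 mm correction and go down to just above contact.

Request:
apply_moves --increments '[{"grip": 255, "xyz": [4, -1, 8], "rotation": [0, 0, 0]}, {"grip": 255, "xyz": [4, -1, 15], "rotation": [0, 0, 0]}, {"grip": 255, "xyz": [4, -1, 21], "rotation": [0, 0, 0]}, {"grip": 255, "xyz": [4, -1, 24], "rotation": [0, 0, 0]}, {"grip": 255, "xyz": [4, -1, 24], "rotation": [0, 0, 0]}]'

```text
time: 2.28
ee_pos: [0.5087, -0.2629, 0.1617]
eef_rot: [0.826, -0.564, -0.0, -0.0]
ft_force: [1.1, 1.0, -0.7]
width: 0.0007
```

Request:
apply_moves --increments '[{"grip": 255, "xyz": [0, 0, 4], "rotation": [0, 0, 0]}, {"grip": 255, "xyz": [0, 0, 8], "rotation": [0, 0, 0]}, {"grip": 255, "xyz": [0, 0, 12], "rotation": [0, 0, 0]}, {"grip": 255, "xyz": [0, 0, 15], "rotation": [0, 0, 0]}, {"grip": 255, "xyz": [0, 0, 15], "rotation": [0, 0, 0]}]'

```text
time: 2.9
ee_pos: [0.5096, -0.2616, 0.1471]
eef_rot: [0.826, -0.564, -0.0, -0.001]
ft_force: [-0.0, 4.1, 5.1]
width: 0.0006
```

```bash
cat > chk.py <<'E'
from h import *
import sys
for n in["scene","wrist"]:
    c=viewer.camera(n); cv2.imwrite(f"pics/{n}{sys.argv[1]}.png",c["img"]);P=pts(c)
    hsv=cv2.cvtColor(c["img"],cv2.COLOR_BGR2HSV)
    m=(abs(hsv[...,0].astype(int)-62)<18)&(hsv[...,1]>150)&(hsv[...,2]>50)&(np.linalg.norm(P[...,:2]-[.506,-.263],axis=-1)<.03)
    if m.any(): print(n,m.sum(),np.percentile(P[m],[2,50,98],axis=0).round(4))
s=r.read_state();print(s["time"],s["ee_pos"],s["ft_force"])
a=cv2.imread(f"pics/scene{sys.argv[1]}.png")[200:380,60:260];b=cv2.imread(f"pics/wrist{sys.argv[1]}.png")[120:320,150:450]
cv2.imwrite(f"pics/c{sys.argv[1]}.png",np.hstack([cv2.resize(a,(400,360)),cv2.resize(b,(400,360))]))
E
python3 chk.py 2
```

```text
wrist 69 [[ 0.5135 -0.2639  0.1153]
 [ 0.518  -0.2548  0.1277]
 [ 0.5187 -0.2506  0.1353]]
3.0 [ 0.50960249 -0.2616944   0.14729767] [0.74575945 4.54792396 5.73922519]
```

View pics/c2.png

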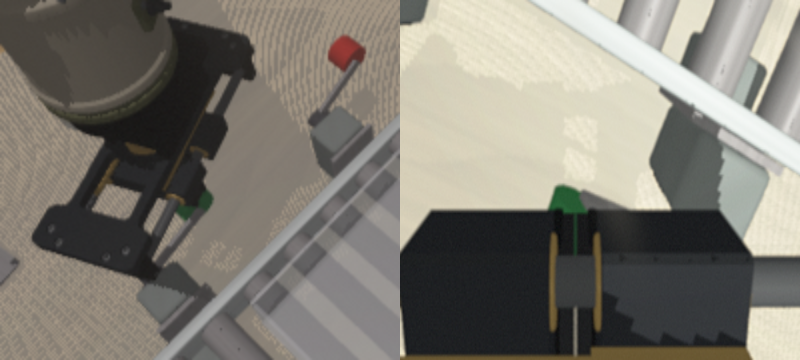

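The roller is under the fingertips at (568,200) in the right crop, about 7 mm down, with contact force around 5.7 N. I'll keep pressing slowly and follow the roller's small sideways drift.

Request:
apply_moves --increments '[{"grip": 255, "xyz": [-1, 0, 4], "rotation": [0, 0, 0]}, {"grip": 255, "xyz": [-2, -1, 8], "rotation": [0, 0, 0]}, {"grip": 255, "xyz": [-3, -1, 12], "rotation": [0, 0, 0]}, {"grip": 255, "xyz": [-4, -1, 16], "rotation": [0, 0, 0]}, {"grip": 255, "xyz": [-4, -1, 20], "rotation": [0, 0, 0]}]'

```text
time: 3.62
ee_pos: [0.5102, -0.2562, 0.1279]
eef_rot: [0.826, -0.563, 0.001, -0.002]
ft_force: [-0.2, 4.8, 5.7]
width: 0.0004
```

```bash
python3 chk.py 3
```

```text
wrist 55 [[ 0.5144 -0.2577  0.0958]
 [ 0.5183 -0.2513  0.1064]
 [ 0.519  -0.246   0.1147]]
3.725 [ 0.51015622 -0.25628744  0.12763381] [0.51767936 5.21140848 5.43998974]
```

View pics/c3.png

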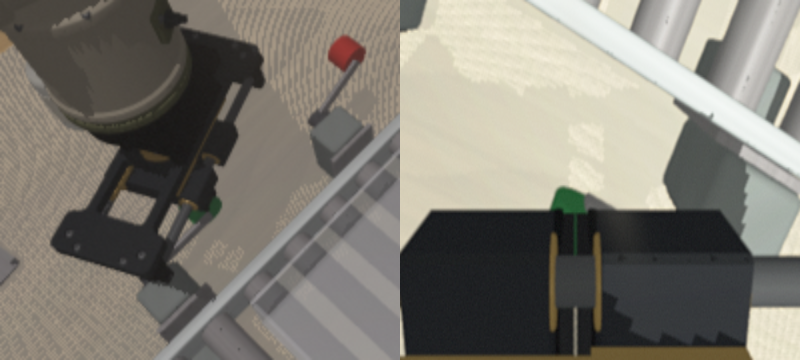

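The tip is at about 120 mm, so the roller is near 105 mm and just past the click. I'll go to the middle depth and hold.

Request:
apply_moves --increments '[{"grip": 255, "xyz": [0, 0, 4], "rotation": [0, 0, 0]}, {"grip": 255, "xyz": [-1, 0, 8], "rotation": [0, 0, 0]}, {"grip": 255, "xyz": [-1, 0, 11], "rotation": [0, 0, 0]}, {"grip": 255, "xyz": [-1, 0, 11], "rotation": [0, 0, 0]}, {"grip": 255, "xyz": [-1, 0, 11], "rotation": [0, 0, 0]}]'

```text
time: 4.35
ee_pos: [0.5105, -0.2542, 0.1171]
eef_rot: [0.827, -0.563, 0.001, -0.003]
ft_force: [-1.4, 4.9, 6.2]
width: 0.0006
```

```bash
python3 chk.py 4
```

```text
wrist 52 [[ 0.5161 -0.2584  0.0855]
 [ 0.5186 -0.2499  0.0944]
 [ 0.519  -0.2466  0.1029]]
4.45 [ 0.5104527  -0.25419803  0.11715471] [-0.78844237  4.02225586  5.89077283]
```

Request:
apply_moves --increments '[{"grip": 255, "xyz": [0, 0, 0], "rotation": [0, 0, 0]}, {"grip": 255, "xyz": [0, 0, 0], "rotation": [0, 0, 0]}, {"grip": 255, "xyz": [0, 0, 0], "rotation": [0, 0, 0]}, {"grip": 255, "xyz": [0, 0, 0], "rotation": [0, 0, 0]}, {"grip": 255, "xyz": [0, 0, 0], "rotation": [0, 0, 0]}]'

```text
time: 5.08
ee_pos: [0.5105, -0.2542, 0.1176]
eef_rot: [0.827, -0.563, 0.001, -0.003]
ft_force: [-1.4, 0.8, 5.8]
width: 0.0006
```

View pics/c4.png

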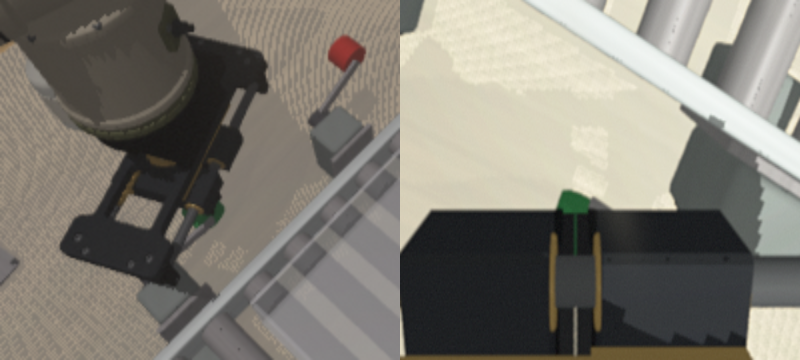

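The roller face is centred at z≈0.094 (middle depth), and it has been held well past 0.5 s. Now I'll release it.

Request:
apply_moves --increments '[{"grip": 255, "xyz": [1, 0, -6], "rotation": [0, 0, 0]}, {"grip": 255, "xyz": [2, 1, -14], "rotation": [0, 0, 0]}, {"grip": 255, "xyz": [4, 1, -22], "rotation": [0, 0, 0]}, {"grip": 255, "xyz": [5, 2, -30], "rotation": [0, 0, 0]}, {"grip": 255, "xyz": [6, 2, -40], "rotation": [0, 0, 0]}]'

```text
time: 5.7
ee_pos: [0.5106, -0.2604, 0.158]
eef_rot: [0.827, -0.563, 0.0, -0.003]
ft_force: [0.0, -0.3, 0.1]
width: 0.0008
```

Request:
apply_moves --increments '[{"grip": 255, "xyz": [0, 0, -15], "rotation": [0, 0, 0]}, {"grip": 255, "xyz": [0, 0, -35], "rotation": [0, 0, 0]}, {"grip": 255, "xyz": [0, 0, -60], "rotation": [0, 0, 0]}, {"grip": 255, "xyz": [0, 0, -80], "rotation": [0, 0, 0]}, {"grip": 255, "xyz": [0, 0, -80], "rotation": [0, 0, 0]}]'

```text
time: 6.32
ee_pos: [0.5111, -0.2606, 0.2398]
eef_rot: [0.827, -0.563, 0.002, -0.003]
ft_force: [-0.7, 0.8, 0.3]
width: 0.0003
```

```bash
python3 chk.py 5
```

```text
wrist 98 [[ 0.4968 -0.2759  0.1346]
 [ 0.5006 -0.257   0.1406]
 [ 0.5181 -0.2538  0.1456]]
6.425 [ 0.51015357 -0.26044958  0.2375775 ] [-0.14599165 -0.35796613 -0.51846733]
```

View pics/c5.png

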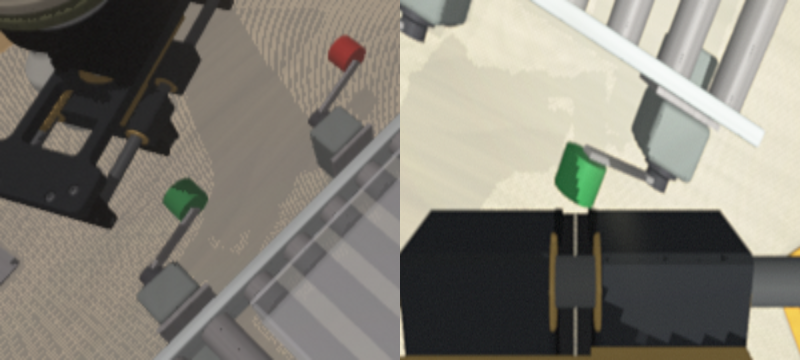

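The roller is back up, with its top at 0.146 as at the start. It is free of the gripper, at (185,198) in the left crop. Handing in.

```bash
python3 -c "
from bench import r
print(r.close_job())"
```

```text
the job is handed in; nothing more can be done
None
```

I pressed the green-roller switch gently down with the closed fingertips, past its click to about the middle depth. I held it there, let it spring back up, and handed the job in at about 6.4 s of the 29 s allowed.

- **Depth:** the roller centre reached about 94 mm. The click is at 110 mm and the end stop at 72 mm. There is no click signal in the readings, so this rests on the fingertip height (109 mm) and on the wrist camera (roller face at z ≈ 0.094).
- **Hold:** it stayed at that depth for at least 0.7 s, and past the click for about 1.5 s. That is longer than the half second you asked for.
- **Force:** the vertical contact force read about 6 N. There was also a sideways force of 4–5 N, probably friction as the roller drifted; it had eased by the end of the hold.
- **Final state:** the green roller's top is back at 0.146 m, as at the start, with the tool about 80 mm clear of it and no force on the wrist.
- **Red and blue switches:** the tool never went near either. The red one looks unchanged in the last picture; I did not check the blue one again.

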